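Push the plunger rod home in the big practice syringe

TASK

Take the plunger rod with the orange handle from its blue stand and slide it, white nose first, into the mouth of the big clear syringe barrel, pushing the rubber stopper ahead of it. When the rod is a little over half-way in, let go of it, take hold further back by the orange handle, and push on gently until you feel the stopper fully home at the bottom of the barrel; then let go. Never force the rod hard against the barrel or stopper, and leave the other things on the table undisturbed.

Things in the scene. Friction and masses are not known exactly. Their poses are not given: they have to be found in the camera images.
- rod_center (a point): mid-point of the plunger rod, on its axis. Loose straight rod, 195 mm long, about 90 g, along y: nose to -y, handle to +y (it may roll about y). Starts level on the stand, axis 40 mm above the table. White stem 18 mm in diameter, orange collar and handle behind it. Balance point about 15 mm from here towards the handle
- rod_nose (a point): centre of the rod's nose (front end), on its axis. The white stem runs 140 mm back from here, 18 mm in diameter; its first 5 mm taper to 11 mm
- rod_handle (a point): centre of the orange handle (25 mm in diameter, 50 mm long), on the axis, 170 mm behind the nose. In front of the handle is an orange collar 36 mm in diameter, 140 to 145 mm behind the nose. Once let go in the bore the rod droops by 1 to 4 degrees (handle some mm low): pushed while it droops it wedges and forces rise, so lift the handle back to bore height first
- stand: fixed blue stand, 70 x 215 mm (x, y), origin under its centre. Rod lies along its y, nose to -y. Foot 8 mm thick; nose saddle at y -94 to -66 mm, 45 mm high; handle block at y +58 to +102 mm, 53.5 mm high, which covers the handle's sides so that it cannot be gripped there. Between them the stem (y -66 to +42 mm) is free for fingers. The rod lifts straight up
- barrel_mouth (a point): centre of the open mouth of the syringe barrel, on the bore axis, 55 mm above the table. Clear, fixed, level barrel, 150 mm long, 28 mm outside, running from here to -y: the rod goes in along -y. Bore 20.4 mm, flared to about 26 mm over the first 6 mm. Wings 61 mm across, 11 mm behind the mouth; straps 74 mm high; foot 80 mm wide, 12 mm high, from 5 mm behind the mouth
- stopper_face (a point): centre of the near face of the dark rubber stopper in the bore, which the rod's nose pushes; 45 to 70 mm inside the mouth at the start, 135 mm inside when home (the rod's collar then stands 5 mm off the mouth)
- stopper (a joint): travel of the stopper into the barrel, m: its face is 0.045 + this inside the mouth; 0.090 is home, where it stops hard at the barrel's end. It stays where left; slides at about 8 N plus 15 N per m/s. It and the barrel are delicate: keep the rod's force on them, sideways force included, under 30 N
There are look-alikes about, which are no part of the job. Leave any red or yellow look-alike of the part that bears rod_center alone.

How it is judged (in metres and radians):
On the way, in this order (a step that is already met when the one before it is completed fails the run):
1. the rod is partway in the barrel (nose 55 to 120 mm inside the mouth) and let go of there (y of rod_nose in the frame of barrel_mouth between -0.12 and -0.055 m and angle between the y axis of rod_nose and the y axis of barrel_mouth, either way round below 0.12 rad and x of rod_nose in the frame of barrel_mouth between -0.006 and 0.006 m and z of rod_nose in the frame of barrel_mouth between -0.006 and 0.006 m and contact force between the fingers and rod below 0.1 N), for 0.2 s.
2. the rod has been taken hold of again by the handle end (the gripper within 35 mm of the handle's centre, touching the rod) while the nose is still less than 130 mm in (distance between the grasp point and rod_handle below 0.035 m and contact force between the fingers and rod above 0.5 N and y of rod_nose in the frame of barrel_mouth above -0.13 m), for 0.05 s.
3. the stopper is home (value of joint stopper above 0.088 m), for 0.2 s.
At the end, for the whole second after the job is handed in: the stopper is within 2 mm of the bottom of the barrel, the rod lies in the bore with its nose 131 to 140 mm inside the mouth (on the stopper, to about 2 mm), released and at rest (value of joint stopper above 0.088 m and y of rod_nose in the frame of barrel_mouth between -0.14 and -0.131 m and angle between the y axis of rod_nose and the y axis of barrel_mouth, either way round below 0.12 rad and x of rod_nose in the frame of barrel_mouth between -0.006 and 0.006 m and z of rod_nose in the frame of barrel_mouth between -0.006 and 0.006 m and contact force between the fingers and rod below 0.1 N and linear speed of rod below 0.01 m/s); the robot touches nothing.
It fails at once if the rod is pressed on the barrel or its stopper with more than 30 N (contact force between rod and barrel above 30 N).
It fails at once if a bystander is moved more than 30 mm (distance of any of small_syringe, vial_a, vial_b, tape_roll, stopcock_cap, steel_bowl, red_cap from where it was at the start of the episode above 0.03 m).
It also fails if it takes over 72 s, if anything falls off the work surface, if the arm or the gripper's body presses on something with over 40 N, if the wrist force passes 120 N, or if a joint passes its speed limit or range.

ROBOT

A 6-joint arm with a two-finger parallel gripper is mounted at the origin on the work surface. World frame = base frame: x ahead of the robot, y to its left, z up, the work surface at z = 0. Lengths are in mm, angles in rad, forces in N, time in s.
With the tool pointing down it reaches from about 425 to 950 mm from the base axis. Payload 14.7 kg.
Tool frame: the origin (TCP) lies on the mounting face of the last link; the fingertips stand 173 mm ahead of it and the grasp point (between the pads) lies 155 mm ahead of it; z points along the fingers, y is the line along which they close (so a half turn about z gives the same grasp; the last joint's range is limited). The gripper opens to 85 mm and grips with 20 to 120 N. Pads are 22 mm wide; open, the fingers measure 114 mm over their backs; the gripper's body (76 mm by 85 mm) begins 54 mm behind the grasp point. The pads swing forward as they close: fully open they stand 13 mm farther back than shut.
Start: joints at [-1.366, 0.48, 1.596, -0, 1.065, -0.047], TCP at [161.963, -629.493, 404.697] pointing down, gripper open.
Joint ranges: [-2.75, 2.75], [-0.82, 2.05], [0.23, 2.67], [-1.56, 4.7], [0.09, 2.69], [-2.92, 2.92]. Speed limits (rad/s): [1.89, 1.89, 2.39, 3.01, 3.01, 3.01].

INTERFACE

Orientations are given as a unit quaternion [x, y, z, w].
In Python, from rig import env gives the robot as it stands.
- The arm moves only by the tool servo_tool, never from a script. Its argument "rows" is a list of rows, each a list of 3 entries, a list of its own where there are three numbers: the shift along the world's x, y, z in m, then the turn, a rotation vector about the world's x, y, z in rad, then the gripper command: -1 is shut, 1 is fully open, values between are in proportion. In form: [[[dx, dy, dz], [rx, ry, rz], gripper], ...]. A call has 1 to 20 rows; each row shifts and turns the commanded pose from where the row before left it; what a row does not reach is not made up. A row lasts 1/8 s, in which the tool goes at most 62.5 mm and 10.7 degrees, less where a joint would pass 70% of its speed; a pose out of reach is approached as far as the arm can. A call with a gripper value outside its range is refused whole. The fingers move at their own pace and stop on an object; the grip force is fixed at half the most. Time passes only in rows, so rows that do not move let the fingers close. It gives the time, the measured TCP pose, the force, the opening and the grip force at its end, in the units of the state.
- env.read_state(): the state, without advancing time (a new reading comes with each control period).
- env.snapshot(name): name is "side" or "top"; returns a dict with "color" (420x560x3 uint8, blue, green, red), "z_map" (420x560 float32, mm along the optical axis (not along the pixel's ray), 0 where there is no reading), "camera_matrix" (3x3 intrinsics, pixels), "D" ([k1, k2, p1, p2, k3] as OpenCV has them; the pictures are not rectified), "world_to_cam" (4x4, takes a point from world to camera coordinates). Camera axes: x right, y down, z forward; pixel columns grow to the right and rows downward; lengths in mm; the calibration is good to about 2 mm. A picture is of the moment at which its call begins.
- env.job_done(): hands the job in; it is judged then, once.
The state is a dict: "t": time; "joint_positions": joint angles; "qvel": joint speeds; "joint_efforts": joint torques, N m; "position": TCP position; "ee_rot": TCP orientation; "force": force on the tool from outside, world axes, zero at the start; "moment": the same for the moment, N m; "gripper_width": finger opening in mm; "grip_force": force on a finger pad.
Only numpy, scipy, OpenCV 4.12 (cv2) and the standard library are available. Lean on these libraries where they do the work, as an engineer would, in place of code of your own. Each camera call takes 0.05 s, during which the arm holds its last target. There are 200 camera calls.

## Working session

There is one attempt and no reset: what is moved stays moved. The work goes in short steps, Python scripts to look and compute and a tool call to move; the robot and the scene stay as the last step left them, time stands still between calls to the robot, and variables do not carry over. Pictures are saved under pics/ and viewed, at most 10 in all, crops included, and the job is handed in when it is done.

Besides the shell and the picture viewer there is one more tool, called after "Call:" by a JSON object that holds its "fn" and its "kwargs". servo_tool: Moves the arm, as the interface text tells. Its arguments: {"type":"object","properties":{"rows":{"type":"array","items":{"type":"array"}}},"required":["rows"]}

```bash
mkdir -p pics
cat > h.py <<'E'
import numpy as np,cv2
from rig import env
def save(n,s): cv2.imwrite(f'pics/{n}.png',s)
def rays(S,uv):
    uv=np.float64(uv).reshape(-1,1,2)
    n=cv2.undistortPoints(uv,S['camera_matrix'],np.float64(S['D'])).reshape(-1,2)
    W=np.array(S['world_to_cam']);R=W[:3,:3];c=-R.T@W[:3,3]
    d=np.c_[n,np.ones(len(n))]@R
    return c,d
def onz(S,uv,z):
    c,d=rays(S,uv);return c+d*((z-c[2])/d[:,2])[:,None]
def pts(S,mask):
    "world points of mask pixels by depth"
    v,u=np.where(mask&(S['z_map']>0));c,d=rays(S,np.c_[u,v])
    return c+d*S['z_map'][v,u][:,None],np.c_[u,v]
E
python3 - <<'E'
from h import *
import pickle
for n in('side','top'):
    s=env.snapshot(n);pickle.dump(s,open(n+'.pkl','wb'));save(n,s['color'])
    c,d=rays(s,[[280,210]]);print(n,c,d,s['camera_matrix'][0,0])
print({k:v for k,v in env.read_state().items() if k in('t','position','ee_rot','gripper_width','force')})
E
```

```text
side [ 106.63406435 1119.36830777 1043.96131159] [[ 0.22935015 -0.71568011 -0.65984497]] 486.0881268335409
top [ 102.04698288  119.25592143 1449.87683186] [[ 0.1949101  -0.01601121 -0.98082668]] 544.1333505818825
{'t': 0.1, 'position': array([ 161.92612839, -629.33513675,  404.13537226]), 'ee_rot': array([ 9.92084703e-01,  1.25569347e-01, -3.99826182e-05, -5.28606049e-04]), 'force': array([ 0.30874712, -0.11413956,  0.09831263]), 'gripper_width': 85.64117868122192}
```

View pics/top.png

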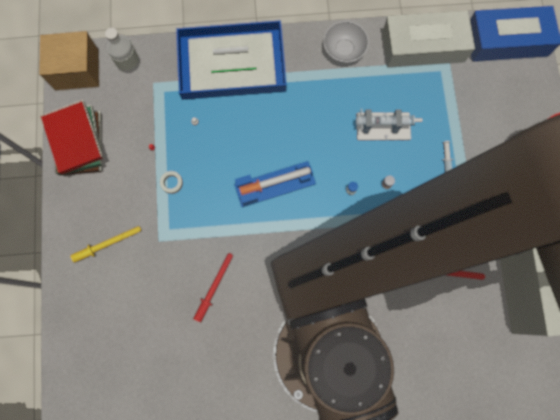

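View pics/side.png

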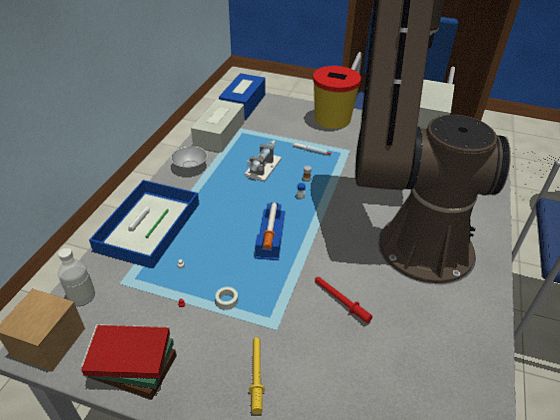

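The top view shows the white and orange rod on its blue stand, with the handle at about (250,188) and the nose at (308,173). The clear barrel is on a white foot at (388,121), with its mouth towards the rod. The red rods at (213,288) and (465,273) and the yellow one at (105,245) are look-alikes. I'll measure and enlarge the candidate next.

```bash
cat > m.py <<'E'
from h import *
import pickle
T=pickle.load(open('top.pkl','rb'));S=pickle.load(open('side.pkl','rb'))
def om(s,box):
    h=cv2.cvtColor(s['color'],cv2.COLOR_BGR2HSV);m=np.zeros(h.shape[:2],bool);x0,y0,x1,y1=box
    H,Sa,V=h[...,0],h[...,1],h[...,2]
    o=(H<20)&(Sa>120)&(V>80);w=(Sa<70)&(V>130)
    b=m.copy();b[y0:y1,x0:x1]=1
    return o&b,w&b
for s,box,n in((T,(232,160,320,210),'T'),(S,(250,195,290,262),'S')):
    for m,l in zip(om(s,box),'ow'):
        P,uv=pts(s,m);v,u=np.where(m);r=cv2.minAreaRect(np.c_[u,v].astype(np.float32))
        pc=onz(s,[[u.mean(),v.mean()]],40)
        print(n,l,m.sum(),r,'depth med',np.median(P,0).round(1),'zmax',np.percentile(P[:,2],90).round(1),'onz40',pc.round(1))
# triangulate centroids
def tri(a,b):
    c1,d1=rays(T,[a]);c2,d2=rays(S,[b]);A=np.c_[d1[0],-d2[0]];t=np.linalg.lstsq(A,c2-c1,rcond=None)[0]
    p=c1+d1[0]*t[0];q=c2+d2[0]*t[1];return (p+q)/2,np.linalg.norm(p-q)
for i in(0,1):
    c=[np.argwhere(om(s,b)[i]).mean(0)[::-1] for s,b in((T,(232,160,320,210)),(S,(250,195,290,262)))]
    print('tri',tri(*c))
a=cv2.resize(T['color'][150:220,225:325],None,fx=4,fy=4,interpolation=2)
b=cv2.resize(T['color'][95:150,340:440],None,fx=4,fy=4,interpolation=2)
c=cv2.resize(S['color'][130:265,240:300],None,fx=3.7,fy=3.7,interpolation=2)
ab=np.vstack([a,b]);c=cv2.resize(c,(222,500));save('crop',np.hstack([ab,c]))
# barrel depth profile
x0,y0,x1,y1=345,100,430,145;m=np.zeros((420,560),bool);m[y0:y1,x0:x1]=1
P,uv=pts(T,m);k=P[:,2]>20;print('barrel z>20',k.sum(),P[k].min(0),P[k].max(0),np.median(P[k],0))
E
python3 m.py
```

```text
T o 121 ((249.8988494873047, 187.56178283691406), (6.895691871643066, 18.438480377197266), 77.00537872314453) depth med [446.7 170.7  51.3] zmax 54.2 onz40 [[449.3 171.1  40. ]]
T w 393 ((274.65057373046875, 179.96177673339844), (8.308550834655762, 74.01224517822266), 71.93952178955078) depth med [469.7  78.5  46.4] zmax 51.5 onz40 [[469.9  79.4  40. ]]
S o 152 ((267.7499694824219, 239.25001525878906), (10.198039054870605, 17.84657096862793), 11.309932708740234) depth med [444.3 172.1  50.1] zmax 54.0 onz40 [[448.1 164.3  40. ]]
S w 156 ((271.7837829589844, 216.29730224609375), (5.918363571166992, 27.290233612060547), 9.462322235107422) depth med [468.3  72.2  46.9] zmax 50.5 onz40 [[469.8  67.6  40. ]]
tri (array([446.6946799 , 170.78626714,  46.92305117]), np.float64(1.8261260101288563))
tri (array([466.23521016,  79.67275933,  51.60323791]), np.float64(1.2050132607080082))
barrel z>20 874 [ 566.13706169 -305.23873815   20.05133019] [ 641.63010026 -131.54402749   83.93591123] [ 598.84179489 -207.75987845   66.49810382]
```

View pics/crop.png

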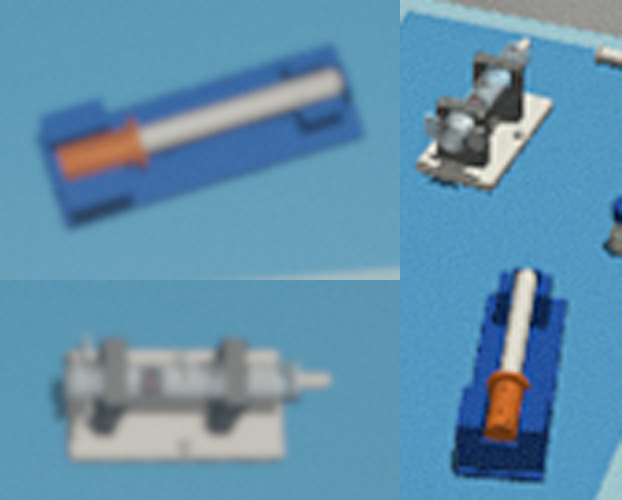

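The crop confirms it: the candidate has a white stem and an orange collar and handle on the blue stand. The barrel is the clear one with the dark stopper at crop (150,380), mouth at about (62,380). Next I'll fit the axes.

```bash
cat > m2.py <<'E'
from m import *
print('----')
def axis(P):
    c=P.mean(0);d=np.linalg.svd(P-c)[2][0];d*=-np.sign(d[1]);return c,d
o,w=om(T,(232,160,320,210));m=(o|w).astype(np.uint8)
n,L,st,_=cv2.connectedComponentsWithStats(m);m=L==1+st[1:,4].argmax()
v,u=np.where(m);P=onz(T,np.c_[u,v],42)[:,:2];c,d=axis(P);t=(P-c)@d
print('rod',c,d,np.degrees(np.arctan2(d[1],d[0])),t.min(),t.max(),'nose',c+d*t.max(),'tail',c+d*t.min(),'mid',c+d*(t.max()+t.min())/2)
# barrel: depth pts
m=np.zeros((420,560),bool);m[100:145,345:430]=1
P,uv=pts(T,m);Q=P[(P[:,2]>58)]
for y in range(-310,-120,10):
    q=Q[(Q[:,1]>=y)&(Q[:,1]<y+10)]
    if len(q)>3: print(y,len(q),'x',q[:,0].min().round(),q[:,0].max().round(),np.median(q[:,0]).round(1),'z',np.median(q[:,2]).round(1),q[:,2].max().round(1))
# foot plate white: yaw
h=cv2.cvtColor(T['color'],cv2.COLOR_BGR2HSV);b=np.zeros((420,560),bool);b[105:150,345:425]=1
f=((h[...,1]<60)&(h[...,2]>120)&b)
v,u=np.where(f);P=onz(T,np.c_[u,v],12)[:,:2];r=cv2.minAreaRect(P.astype(np.float32));print('foot',r)
for x in (360,370,380,390,400,405):print(x,[c for c in T['color'][134:144,x].astype(int).mean(1).round()])
E
python3 m2.py | sed -n '/----/,$p'
```

```text
----
rod [464.72949175 100.50364463] [ 0.22324672 -0.97476197] -77.1001994760642 -102.01519135273543 96.1447712507404 nose [486.1934968    6.78537786] tail [441.95493465 199.94417367] mid [464.07421572 103.36477577]
-310 7 x 592.0 602.0 598.8 z 60.7 64.3
-300 9 x 591.0 602.0 596.3 z 61.7 64.5
-290 18 x 585.0 612.0 596.8 z 65.9 72.2
-280 33 x 586.0 611.0 596.7 z 66.3 76.5
-270 40 x 586.0 610.0 596.6 z 66.6 71.7
-260 31 x 586.0 612.0 598.3 z 65.2 72.1
-250 62 x 577.0 627.0 603.3 z 73.9 83.9
-240 74 x 577.0 626.0 598.3 z 71.9 81.3
-230 36 x 589.0 613.0 599.5 z 66.3 75.6
-220 35 x 591.0 616.0 602.1 z 66.8 73.9
-210 35 x 590.0 617.0 602.5 z 66.5 74.0
-200 32 x 592.0 618.0 600.1 z 67.6 73.7
-190 42 x 590.0 619.0 603.4 z 67.4 74.0
-180 33 x 591.0 620.0 605.4 z 67.5 76.6
-170 51 x 584.0 631.0 604.5 z 72.8 77.6
-160 70 x 582.0 633.0 604.7 z 71.6 81.7
-150 54 x 579.0 642.0 609.6 z 68.0 73.5
-140 28 x 594.0 624.0 603.5 z 67.9 78.1
foot ((604.7496948242188, -228.36102294921875), (186.22874450683594, 88.6134262084961), 85.52140808105469)
360 [np.float64(188.0), np.float64(191.0), np.float64(192.0
[... 410 characters left out ...]
, np.float64(181.0), np.float64(159.0), np.float64(140.0), np.float64(139.0), np.float64(141.0), np.float64(142.0)]
390 [np.float64(191.0), np.float64(192.0), np.float64(192.0), np.float64(190.0), np.float64(179.0), np.float64(152.0), np.float64(134.0), np.float64(137.0), np.float64(142.0), np.float64(143.0)]
400 [np.float64(193.0), np.float64(192.0), np.float64(193.0), np.float64(190.0), np.float64(177.0), np.float64(153.0), np.float64(134.0), np.float64(138.0), np.float64(141.0), np.float64(141.0)]
405 [np.float64(193.0), np.float64(193.0), np.float64(194.0), np.float64(191.0), np.float64(179.0), np.float64(157.0), np.float64(138.0), np.float64(139.0), np.float64(141.0), np.float64(142.0)]
```

Call:
{"fn": "servo_tool", "kwargs": {"rows": [[[0.04, 0.042, 0], [0, 0, 0.086], 1], [[0.04, 0.042, 0], [0, 0, 0.086], 1], [[0.04, 0.042, 0], [0, 0, 0.086], 1], [[0.04, 0.042, 0], [0, 0, 0.086], 1], [[0.04, 0.042, 0], [0, 0, 0.086], 1], [[0.04, 0.042, 0], [0, 0, 0.086], 1], [[0.04, 0.042, 0], [0, 0, 0.086], 1], [[0.04, 0.042, 0], [0, 0, 0.086], 1], [[0.038, 0.043, 0], [0, 0, 0.086], 1], [[-0.007, 0.041, -0.01], [0, 0, 0.086], 1], [[-0.007, 0.041, -0.01], [0, 0, 0.086], 1], [[-0.007, 0.041, -0.01], [0, 0, 0.086], 1], [[-0.007, 0.041, -0.01], [0, 0, 0.086], 1], [[-0.007, 0.041, -0.01], [0, 0, 0.086], 1], [[-0.007, 0.041, -0.01], [0, 0, 0.086], 1], [[-0.007, 0.041, -0.01], [0, 0, 0.086], 1], [[-0.007, 0.041, -0.01], [0, 0, 0.086], 1], [[-0.004, 0.042, -0.01], [0, 0, 0.083], 1], [[0, 0, 0], [0, 0, 0], 1], [[0, 0, 0], [0, 0, 0], 1]]}}

```text
t: 2.6
position: [459.9, 119.4, 314.7]
ee_rot: [0.623, 0.782, -0.0, -0.0]
force: [0.2, -0.3, -0.2]
gripper_width: 85.4
grip_force: 0.0
```

Call:
{"fn": "servo_tool", "kwargs": {"rows": [[[0, 0, -0.03], [0, 0, 0], 1], [[0, 0, -0.03], [0, 0, 0], 1], [[0, 0, -0.03], [0, 0, 0], 1], [[0, 0, -0.015], [0, 0, 0], 1], [[0, 0, -0.01], [0, 0, 0], 1], [[0, 0, -0.005], [0, 0, 0], 1], [[0, 0, 0], [0, 0, 0], 1], [[0, 0, 0], [0, 0, 0], 0.3], [[0, 0, 0], [0, 0, 0], -0.3], [[0, 0, 0], [0, 0, 0], -1], [[0, 0, 0], [0, 0, 0], -1], [[0, 0, 0], [0, 0, 0], -1], [[0, 0, 0], [0, 0, 0], -1], [[0, 0, 0], [0, 0, 0], -1], [[0, 0, 0], [0, 0, 0], -1]]}}

```text
t: 4.47
position: [460.0, 119.5, 194.9]
ee_rot: [0.623, 0.782, 0.0, 0.0]
force: [-1.5, 0.9, 5.8]
gripper_width: 16.2
grip_force: 58.3
```

Call:
{"fn": "servo_tool", "kwargs": {"rows": [[[0, 0, 0.005], [0, 0, 0], -1], [[0, 0, 0.015], [0, 0, 0], -1], [[0, 0, 0.02], [0, 0, 0], -1], [[0, 0, 0.02], [0, 0, 0], -1], [[0, 0, 0], [0, 0, 0], -1], [[0, 0, 0], [0, 0, 0], -1]]}}

```text
t: 5.22
position: [459.9, 119.5, 254.8]
ee_rot: [0.623, 0.782, 0.0, 0.0]
force: [0.3, 0.0, -2.0]
gripper_width: 16.4
grip_force: 58.6
```

Run:
```python
from h import *
import pickle
o=[]
for n,b in(('top',(225,150,325,220)),('side',(235,180,305,270))):
    s=env.snapshot(n);pickle.dump(s,open(n+'1.pkl','wb'))
    o.append(cv2.resize(s['color'][b[1]:b[3],b[0]:b[2]],(390,390*(b[3]-b[1])//(b[2]-b[0])) ,interpolation=2))
H=max(i.shape[0] for i in o);o=[cv2.copyMakeBorder(i,0,H-i.shape[0],0,0,0) for i in o];save('lift',np.hstack(o))
print(env.read_state()['force'],env.read_state()['moment'],env.read_state()['gripper_width'])
```

```text
[ 0.3747972   0.34565199 -0.36199244] [-0.02145977  0.00635754  0.05694206] 16.343450600363816
```

View pics/lift.png

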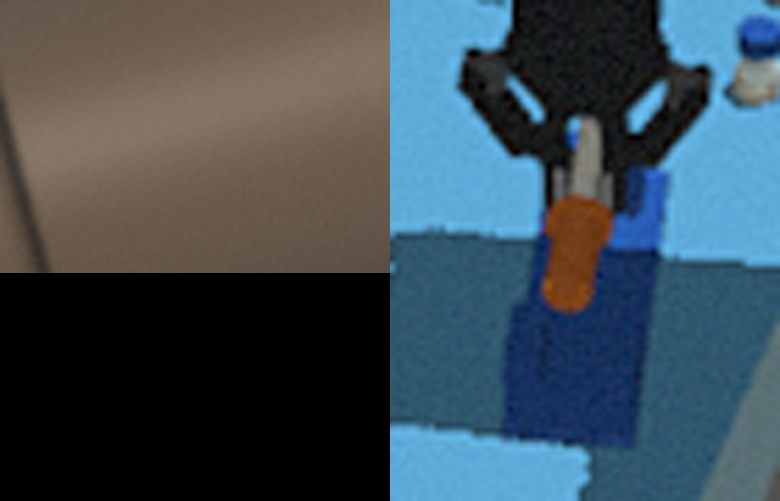

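Call:
{"fn": "servo_tool", "kwargs": {"rows": [[[0.02, 0, 0], [0, 0, -0.0375], -1], [[0.02, 0, 0], [0, 0, -0.0375], -1], [[0.02, -0.012, 0], [0, 0, -0.0375], -1], [[0.02, -0.019, 0], [0, 0, -0.0375], -1], [[0.02, -0.019, 0], [0, 0, -0.0375], -1], [[0.02, -0.019, 0], [0, 0, -0.0375], -1], [[0.02, -0.019, 0], [0, 0, -0.0375], -1], [[0.02, -0.019, 0], [0, 0, -0.0375], -1], [[0, 0, -0.01], [0, 0, 0], -1], [[0, 0, -0.015], [0, 0, 0], -1], [[0, 0, -0.015], [0, 0, 0], -1], [[0, 0, -0.005], [0, 0, 0], -1], [[0, 0, 0], [0, 0, 0], -1], [[0, 0, 0], [0, 0, 0], -1], [[0, 0, 0], [0, 0, 0], -1]]}}

```text
t: 7.2
position: [620.1, 12.5, 210.2]
ee_rot: [0.733, 0.681, 0.0, 0.0]
force: [-0.5, -0.6, -1.4]
gripper_width: 16.3
grip_force: 58.7
```

Run:
```python
from h import *
import pickle
for n in('top','side'):
    s=env.snapshot(n);pickle.dump(s,open(n+'2.pkl','wb'))
    b=(330,90,430,170) if n=='top' else (230,120,310,240)
    i=cv2.resize(s['color'][b[1]:b[3],b[0]:b[2]],None,fx=4,fy=4,interpolation=2)
    globals()[n]=i
H=max(top.shape[0],side.shape[0]);o=[cv2.copyMakeBorder(i,0,H-i.shape[0],0,0,0) for i in(top,side)];save('pre',np.hstack(o))
st=env.read_state();print(st['t'],st['position'],st['ee_rot'])
```

```text
7.3 [620.09137376  12.52534306 210.1025146 ] [7.32776305e-01 6.80469528e-01 2.37389406e-04 2.26161377e-04]
```

View pics/pre.png

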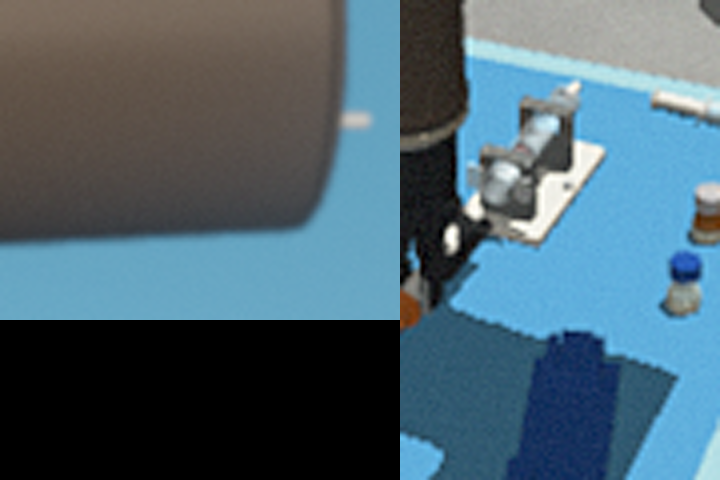

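Run:
```python
from h import *
import pickle
S=pickle.load(open('side.pkl','rb'));S2=pickle.load(open('side2.pkl','rb'));T=pickle.load(open('top.pkl','rb'))
def proj(s,p):
    W=np.array(s['world_to_cam']);return cv2.projectPoints(np.float64(p).reshape(-1,1,3),cv2.Rodrigues(W[:3,:3])[0],W[:3,3],s['camera_matrix'],np.float64(s['D']))[0].reshape(-1,2).round(1)
ax=np.array([.075,.997,0]);M=np.array([608.7,-132,55])
print('pred nose',proj(S2,M+ax*30),'mouth',proj(S,M),'top mouth',proj(T,M))
h=cv2.cvtColor(S2['color'],cv2.COLOR_BGR2HSV)
m=np.zeros((420,560),bool);m[172:186,236:250]=1;m&=(h[...,1]<60)&(h[...,2]>110)
P,uv=pts(S2,m);print('nose px',uv.mean(0),uv.min(0),uv.max(0),len(P),'depth',np.median(P,0),P.max(0),P.min(0))
m=np.zeros((420,560),bool);m[130:185,240:280]=1
P,uv=pts(S,m);k=P[:,2]>38
# side camera, barrel frame
n=np.array([.997,-.075,0])
R=P[k]-M;a=R@ax;l=R@n;z=P[k][:,2]
for y in range(-160,20,8):
    q=(a>=y)&(a<y+8)
    if q.sum()>3: print(y,q.sum(),'lat',np.percentile(l[q],[3,50,97]).round(1),'z',np.percentile(z[q],[3,50,97]).round(1),'a',a[q].max().round(1))
# top, same frame
m=np.zeros((420,560),bool);m[100:145,340:430]=1
P,uv=pts(T,m);k=P[:,2]>45;R=P[k]-M;a=R@ax;l=R@n;print('top')
for y in range(-16,20,4):
    q=(a>=y)&(a<y+4)
    if q.sum()>1: print(y,q.sum(),'lat',np.percentile(l[q],[3,50,97]).round(1),'z',np.percentile(P[k][q][:,2],[3,50,97]).round(1))
print((cv2.cvtColor(T['color'],cv2.COLOR_BGR2GRAY))[114:127,350:366])
```

```text
pred nose [[249. 172.]] mouth [[252.8 167.2]] top mouth [[357.  120.7]]
nose px [244.05882353 177.23529412] [241 172] [249 183] 34 depth [608.63599126 -50.78435652  62.82147389] [650.26065043  28.20145706 142.73216319] [ 572.96896366 -154.10213184    2.23923706]
-152 16 lat [-17.1 -10.6   3.2] z [55.5 64.4 68. ] a -144.0
-144 8 lat [-15.2   0.6   7.7] z [55.6 65.4 70.3] a -136.0
-136 6 lat [-16.4  -9.4   1.9] z [63.5 66.8 70.4] a -131.6
-128 4 lat [-12.5 -10.6  -3.4] z [67.5 72.4 72.5] a -121.2
-120 13 lat [-25.2  -0.8  18. ] z [50.6 71.3 74.4] a -112.8
-112 38 lat [-28.2 -14.5  14.7] z [45.1 66.5 76.8] a -104.3
-104 50 lat [-28.  -13.   19.4] z [41.8 64.2 76.6] a -96.2
-96 18 lat [-24.4 -12.8   9.5] z [48.4 63.7 71.3] a -89.0
-88 12 lat [-16.4  -6.    6.4] z [55.  66.4 71.9] a -80.1
-80 9 lat [-15.1  -9.4   2.1] z [58.  66.5 67.9] a -72.1
-72 15 lat [-16.  -11.6   6.3] z [49.3 63.8 70.4] a -64.2
-64 10 lat [-16.8 -11.    2.3] z [60.9 64.5 69.6] a -56.2
-56 8 lat [-11.6  -6.1   2.8] z [65.  68.6 72.7] a -48.3
-48 7 lat [-23.5  -5.4   3. ] z [43.1 68.5 70.3] a -40.4
-40 16 lat [-26.6 
[... 696 characters left out ...]
 157 153 147 143 135 126 119]
 [137 137 137 134 134 129 130 139 155 165 165 158 152 145 140 131]
 [137 136 133 132 129 126 133 145 160 171 172 166 161 157 152 141]
 [137 134 128 122 119 121 131 149 161 172 174 173 167 164 159 146]
 [137 136 125 114 104 108 128 148 162 171 175 173 169 166 159 147]
 [137 133 120 104  92 100 122 146 160 167 171 170 164 161 157 146]
 [137 132 119 100  90  98 119 141 153 159 163 161 157 151 148 138]
 [137 131 118  98  90  95 114 132 143 148 149 149 144 136 130 126]
 [137 130 119 101  90  93 107 122 129 134 136 139 133 119 108 107]
 [137 134 124 106  91  90  99 112 122 124 126 133 130 107  89  87]
 [136 135 129 115  98  90  96 111 117 121 125 135 132 107  81  76]]
```

Run:
```python
from h import *
import pickle
S2=pickle.load(open('side2.pkl','rb'));i=S2['color'][145:210,225:285]
save('z',cv2.resize(i,None,fx=9,fy=9,interpolation=0))
```

```text
(no output)
```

View pics/z.png

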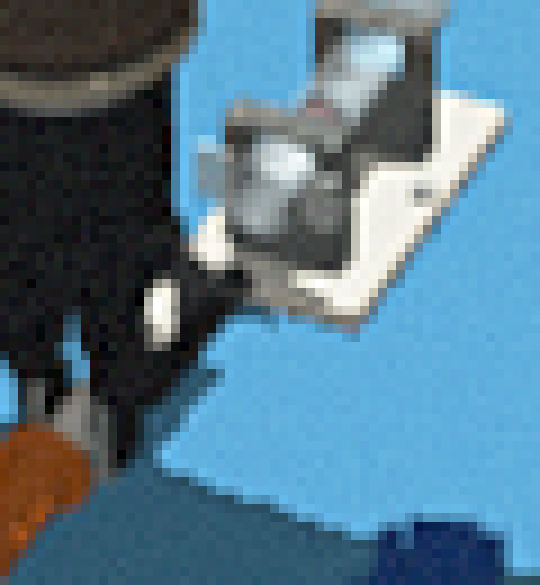

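Run:
```python
from h import *
import pickle
S=pickle.load(open('side.pkl','rb'));S2=pickle.load(open('side2.pkl','rb'))
g=lambda s:cv2.cvtColor(s['color'],cv2.COLOR_BGR2GRAY)[164:184,238:256]
print(g(S));print(g(S2))
z=S2['z_map'][164:184,238:256];print(z.astype(int))
```

```text
[[137 140 138 135 132 133 142 138 133 122 123 118 106  80  75 114 153 181]
 [136 132 132 130 139 134 136 133 132 119 118 111  95  86 100 120 125 140]
 [136 138 134 137 134 135 139 134 131 121 121 114 104  99 118 132 136 138]
 [131 137 136 136 136 136 137 134 129 126 140 135 113 113 126 140 143 140]
 [138 136 137 135 135 132 137 136 132 130 169 183 109 123 137 146 139 130]
 [137 139 136 136 136 140 137 135 130 153 220 210  88 108 146 154 144 124]
 [138 133 138 139 134 139 132 130 143 201 245 196  64  62 104 125 123 111]
 [134 138 135 137 132 133 131 141 189 201 188 157  56  46  53  69  81  71]
 [135 137 139 134 137 137 141 182 227 213 138  83  77  69  62  55  52  55]
 [136 135 135 138 135 134 141 171 191 209 218 179 159  99  96  91  88  68]
 [135 134 134 136 136 128 123 108 115 158 204 215 168 102 110 114 116  99]
 [134 139 137 135 136 131 121 118 129 127 126 135 104 112 119 114 109 107]
 [136 135 136 132 139 137 135 124 106  93 105 120 116 121 120 115 117 109]
 [138 134 133 134 135 137 135 133 116 110 118  92  94 109 115 117 117 120]
 [135 135 131 140 136 136 135 139 145 128  89  48 
[... 3102 characters left out ...]
9 1493 1501
  1492 1499 1697 1698]
 [1495 1496 1486 1498 1704 1603 1604 1496 1494 1491 1488 1492 1492 1490
  1495 1500 1697 1693]
 [1497 1502 1496 1528 1602 1605 1598 1498 1492 1497 1487 1488 1487 1489
  1499 1691 1700 1694]
 [1506 1509 1528 1530 1591 1602 1498 1495 1503 1482 1480 1488 1488 1490
  1695 1703 1703 1702]
 [1501 1524 1526 1530 1582 1597 1492 1487 1484 1489 1478 1484 1486 1690
  1689 1698 1698 1697]
 [1519 1515 1520 1527 1590 1592 1595 1494 1494 1483 1484 1484 1482 1691
  1692 1690 1694 1686]
 [1517 1525 1531 1531 1589 1593 1595 1497 1491 1485 1488 1486 1681 1687
  1688 1689 1691 1688]
 [1514 1537 1540 1539 1584 1583 1502 1498 1497 1500 1493 1687 1689 1682
  1684 1680 1681 1685]]
```

The nose shows at pixel (249,172), against a predicted (249,172), so the pre-insertion pose is good. I'll advance now while watching the force.

Call:
{"fn": "servo_tool", "kwargs": {"rows": [[[-0.0006, -0.008, 0], [0, 0, 0], -1], [[-0.0006, -0.008, 0], [0, 0, 0], -1], [[-0.0006, -0.008, 0], [0, 0, 0], -1], [[-0.0003, -0.004, 0], [0, 0, 0], -1], [[-0.0002, -0.002, 0], [0, 0, 0], -1], [[0, 0, 0], [0, 0, 0], -1], [[0, 0, 0], [0, 0, 0], -1]]}}

```text
t: 8.18
position: [617.7, -17.3, 209.7]
ee_rot: [0.733, 0.681, 0.0, -0.0]
force: [0.4, 1.0, -1.2]
gripper_width: 16.0
grip_force: 58.7
```

Call:
{"fn": "servo_tool", "kwargs": {"rows": [[[-0.0002, -0.002, 0], [0, 0, 0], -1], [[-0.0002, -0.002, 0], [0, 0, 0], -1], [[0, 0, 0], [0, 0, 0], -1]]}}

```text
t: 8.55
position: [617.2, -21.6, 209.7]
ee_rot: [0.733, 0.68, -0.0, -0.0]
force: [-0.4, -0.6, -0.8]
gripper_width: 16.0
grip_force: 58.7
```

Call:
{"fn": "servo_tool", "kwargs": {"rows": [[[-0.0002, -0.002, 0], [0, 0, 0], -1], [[-0.0002, -0.002, 0], [0, 0, 0], -1], [[0, 0, 0], [0, 0, 0], -1]]}}

```text
t: 8.93
position: [616.8, -25.7, 209.7]
ee_rot: [0.733, 0.68, -0.0, 0.0]
force: [-0.1, -0.6, -1.0]
gripper_width: 16.0
grip_force: 58.7
```

Call:
{"fn": "servo_tool", "kwargs": {"rows": [[[-0.0002, -0.002, 0], [0, 0, 0], -1], [[-0.0001, -0.002, 0], [0, 0, 0], -1], [[0, 0, 0], [0, 0, 0], -1]]}}

```text
t: 9.3
position: [616.5, -29.7, 209.7]
ee_rot: [0.733, 0.68, -0.0, -0.0]
force: [0.7, 0.7, -2.0]
gripper_width: 16.3
grip_force: 58.7
```

Call:
{"fn": "servo_tool", "kwargs": {"rows": [[[-0.0002, -0.002, 0], [0, 0, 0], -1], [[-0.0001, -0.002, 0], [0, 0, 0], -1], [[0, 0, 0], [0, 0, 0], -1]]}}

```text
t: 9.68
position: [616.3, -33.7, 209.7]
ee_rot: [0.733, 0.68, -0.0, 0.0]
force: [0.5, 0.6, -1.0]
gripper_width: 16.3
grip_force: 58.7
```

Call:
{"fn": "servo_tool", "kwargs": {"rows": [[[-0.0002, -0.002, 0], [0, 0, 0], -1], [[-0.0001, -0.002, 0], [0, 0, 0], -1], [[0, 0, 0], [0, 0, 0], -1]]}}

```text
t: 10.05
position: [615.9, -37.7, 209.7]
ee_rot: [0.733, 0.68, -0.0, -0.0]
force: [0.3, 0.4, -1.1]
gripper_width: 16.3
grip_force: 58.7
```

Call:
{"fn": "servo_tool", "kwargs": {"rows": [[[-0.0002, -0.0025, 0], [0, 0, 0], -1], [[-0.0002, -0.0025, 0], [0, 0, 0], -1], [[-0.0002, -0.0025, 0], [0, 0, 0], -1], [[0, 0, 0], [0, 0, 0], -1]]}}

```text
t: 10.55
position: [615.4, -45.2, 209.7]
ee_rot: [0.733, 0.68, 0.0, 0.0]
force: [-0.4, 0.7, -1.1]
gripper_width: 16.0
grip_force: 58.7
```

Call:
{"fn": "servo_tool", "kwargs": {"rows": [[[-0.0002, -0.0025, 0], [0, 0, 0], -1], [[-0.0002, -0.0025, 0], [0, 0, 0], -1], [[-0.0002, -0.0025, 0], [0, 0, 0], -1], [[0, 0, 0], [0, 0, 0], -1]]}}

```text
t: 11.05
position: [614.7, -52.7, 209.7]
ee_rot: [0.733, 0.68, -0.0, 0.0]
force: [-0.7, 0.0, -1.4]
gripper_width: 16.1
grip_force: 58.7
```

Call:
{"fn": "servo_tool", "kwargs": {"rows": [[[-0.0002, -0.0025, 0], [0, 0, 0], -1], [[-0.0002, -0.0025, 0], [0, 0, 0], -1], [[-0.0002, -0.0025, 0], [0, 0, 0], -1], [[0, 0, 0], [0, 0, 0], -1]]}}

```text
t: 11.55
position: [614.2, -60.2, 209.7]
ee_rot: [0.733, 0.68, 0.0, 0.0]
force: [0.5, 0.8, -1.2]
gripper_width: 16.1
grip_force: 58.7
```

Call:
{"fn": "servo_tool", "kwargs": {"rows": [[[-0.0002, -0.0025, 0], [0, 0, 0], -1], [[-0.0002, -0.0025, 0], [0, 0, 0], -1], [[-0.0002, -0.0025, 0], [0, 0, 0], -1]]}}

```text
t: 11.92
position: [613.5, -67.5, 209.7]
ee_rot: [0.733, 0.68, 0.0, -0.0]
force: [1.2, 9.2, -1.1]
gripper_width: 16.3
grip_force: 58.7
```

Call:
{"fn": "servo_tool", "kwargs": {"rows": [[[-0.0002, -0.0025, 0], [0, 0, 0], -1], [[-0.0002, -0.0025, 0], [0, 0, 0], -1], [[-0.0002, -0.0025, 0], [0, 0, 0], -1]]}}

```text
t: 12.3
position: [612.9, -74.6, 209.7]
ee_rot: [0.733, 0.68, 0.0, -0.0]
force: [0.7, 8.8, -0.8]
gripper_width: 16.3
grip_force: 58.7
```

Call:
{"fn": "servo_tool", "kwargs": {"rows": [[[-0.0002, -0.0025, 0], [0, 0, 0], -1], [[-0.0002, -0.0025, 0], [0, 0, 0], -1], [[-0.0002, -0.0025, 0], [0, 0, 0], -1]]}}

```text
t: 12.68
position: [612.4, -82.1, 209.7]
ee_rot: [0.733, 0.68, 0.0, -0.0]
force: [0.5, 8.0, -1.4]
gripper_width: 16.4
grip_force: 58.7
```

Call:
{"fn": "servo_tool", "kwargs": {"rows": [[[-0.0002, -0.0025, 0], [0, 0, 0], -1], [[-0.0002, -0.0025, 0], [0, 0, 0], -1], [[-0.0002, -0.0025, 0], [0, 0, 0], -1]]}}

```text
t: 13.05
position: [611.8, -89.6, 209.6]
ee_rot: [0.733, 0.68, 0.0, -0.0]
force: [-0.1, 8.3, -1.6]
gripper_width: 16.0
grip_force: 58.7
```

Call:
{"fn": "servo_tool", "kwargs": {"rows": [[[-0.0002, -0.0025, 0], [0, 0, 0], -1], [[-0.0002, -0.0025, 0], [0, 0, 0], -1], [[-0.0002, -0.0025, 0], [0, 0, 0], -1], [[-0.0002, -0.0025, 0], [0, 0, 0], -1], [[-0.0001, -0.002, 0], [0, 0, 0], -1], [[0, 0, 0], [0, 0, 0], -1], [[0, 0, 0], [0, 0, 0], -0.6]]}}

```text
t: 13.92
position: [610.8, -101.7, 209.6]
ee_rot: [0.733, 0.68, 0.0, -0.0]
force: [0.8, 5.5, -0.9]
gripper_width: 17.1
grip_force: 22.0
```

Call:
{"fn": "servo_tool", "kwargs": {"rows": [[[0, 0, 0], [0, 0, 0], 0], [[0, 0, 0], [0, 0, 0], 0.6], [[0, 0, 0], [0, 0, 0], 1], [[0, 0, 0], [0, 0, 0], 1], [[0, 0, 0], [0, 0, 0], 1], [[0, 0, 0], [0, 0, 0], 1]]}}

```text
t: 14.68
position: [610.9, -102.0, 209.7]
ee_rot: [0.733, 0.68, -0.0, 0.0]
force: [-0.0, 0.2, -0.8]
gripper_width: 85.5
grip_force: 0.0
```

Call:
{"fn": "servo_tool", "kwargs": {"rows": [[[0.0008, 0.011, 0], [0, 0, 0], 1], [[0.0008, 0.011, 0], [0, 0, 0], 1], [[0.0008, 0.011, 0], [0, 0, 0], 1], [[0.0008, 0.011, 0], [0, 0, 0], 1], [[0.0008, 0.011, 0], [0, 0, 0], 1], [[0, 0, 0], [0, 0, 0], 1], [[0, 0, 0], [0, 0, 0], 1]]}}

```text
t: 15.55
position: [614.9, -47.0, 209.7]
ee_rot: [0.733, 0.681, -0.0, 0.0]
force: [0.2, 0.1, -0.3]
gripper_width: 85.8
grip_force: 0.0
```

Run:
```python
from h import *
import pickle
s=env.snapshot('side');pickle.dump(s,open('side3.pkl','wb'))
i=s['color'][140:230,210:300];save('hd',cv2.resize(i,None,fx=6,fy=6,interpolation=0))
h=cv2.cvtColor(s['color'],cv2.COLOR_BGR2HSV);m=(h[...,0]<20)&(h[...,1]>120)&(h[...,2]>50);m[:140]=0;m[230:]=0;m[:,:210]=0;m[:,300:]=0
P,uv=pts(s,m);print(len(P),uv.min(0),uv.max(0),uv.mean(0),np.median(P,0))
M=np.array([608.7,-132,55]);ax=np.array([.075,.997,0]);R=P-M;a=R@ax;l=R@np.array([.997,-.075,0])
for y in range(20,140,8):
    q=(a>=y)&(a<y+8)
    if q.sum()>2: print(y,q.sum(),'lat',np.percentile(l[q],[5,50,95]).round(1),'z',np.percentile(P[q][:,2],[5,50,95]).round(1))
W=np.array(s['world_to_cam'])
for n,z in((60.5,53),(110.5,50)):
    p=M+ax*n;p[2]=z;print(n,z,cv2.projectPoints(p.reshape(1,1,3),cv2.Rodrigues(W[:3,:3])[0],W[:3,3],s['camera_matrix'],np.float64(s['D']))[0].ravel())
print(env.read_state()['position'])
```

```text
124 [235 174] [249 189] [242.16129032 181.19354839] [611.78742644 -44.74015133  59.47682925]
52 7 lat [-5.8  0.5 34.3] z [19.1 62.7 66.7]
60 27 lat [-15.5  -9.3  13.7] z [47.8 59.7 66.7]
68 14 lat [-12.3  -4.4   6.2] z [52.7 60.8 64.2]
76 11 lat [-13.3  -7.7   3.2] z [56.2 59.7 64.5]
84 9 lat [-11.1  -5.8   3.3] z [53.7 59.9 62.3]
92 12 lat [-12.   -5.5   6.2] z [53.  59.8 61.6]
100 11 lat [-11.6  -3.3  10.5] z [38.2 57.2 64.4]
108 28 lat [-9.4  0.   8. ] z [42.7 53.7 62.4]
116 4 lat [-11.8  -6.    0.7] z [49.  56.9 62.9]
60.5 53 [245.04941883 177.48737992]
110.5 50 [238.35415159 186.73409727]
[614.87524077 -47.23864471 209.70630747]
```

View pics/hd.png

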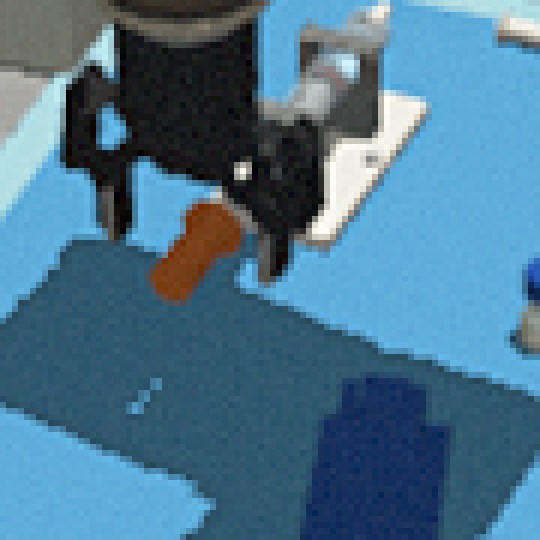

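The handle runs from the collar at crop (215,230) to the tail at (175,285). It is drooped about 4 mm, between the open fingers, at the expected distance along the axis. I'll tilt the tool to match, grip, then lift it level.

Call:
{"fn": "servo_tool", "kwargs": {"rows": [[[0, 0.0025, -0.002], [-0.0165, 0.0012, 0], 1], [[0, 0.0025, -0.002], [-0.0165, 0.0012, 0], 1], [[0, 0, 0], [0, 0, 0], 0.5], [[0, 0, 0], [0, 0, 0], 0], [[0, 0, 0], [0, 0, 0], -0.4], [[0, 0, 0], [0, 0, 0], -1], [[0, 0, 0], [0, 0, 0], -1], [[0, 0, 0], [0, 0, 0], -1], [[0, 0, 0], [0, 0, 0], -1]]}}

```text
t: 16.73
position: [614.9, -42.1, 205.7]
ee_rot: [0.733, 0.68, -0.012, 0.011]
force: [-0.2, -0.2, 1.1]
gripper_width: 23.1
grip_force: 58.7
```

Call:
{"fn": "servo_tool", "kwargs": {"rows": [[[0, -0.0013, 0.001], [0.008, -0.0006, 0], -1], [[0, -0.0012, 0.001], [0.008, -0.0006, 0], -1], [[0, -0.0013, 0.001], [0.008, -0.0006, 0], -1], [[0, -0.0012, 0.001], [0.009, -0.0006, 0], -1], [[0, 0, 0], [0, 0, 0], -1], [[0, 0, 0], [0, 0, 0], -1]]}}

```text
t: 17.48
position: [614.8, -47.0, 209.7]
ee_rot: [0.733, 0.68, -0.0, -0.0]
force: [-0.2, -0.7, -1.2]
gripper_width: 23.3
grip_force: 58.7
```

Call:
{"fn": "servo_tool", "kwargs": {"rows": [[[-0.0002, -0.0025, 0], [0, 0, 0], -1], [[-0.0002, -0.0025, 0], [0, 0, 0], -1], [[-0.0002, -0.0025, 0], [0, 0, 0], -1], [[-0.0002, -0.0025, 0], [0, 0, 0], -1]]}}

```text
t: 17.98
position: [614.1, -56.4, 209.6]
ee_rot: [0.733, 0.681, 0.0, -0.0]
force: [0.5, 7.8, -0.5]
gripper_width: 23.0
grip_force: 58.7
```

Call:
{"fn": "servo_tool", "kwargs": {"rows": [[[-0.0002, -0.0025, 0], [0, 0, 0], -1], [[-0.0002, -0.0025, 0], [0, 0, 0], -1], [[-0.0002, -0.0025, 0], [0, 0, 0], -1], [[-0.0002, -0.0025, 0], [0, 0, 0], -1]]}}

```text
t: 18.48
position: [613.3, -66.5, 209.6]
ee_rot: [0.733, 0.68, 0.0, -0.0]
force: [0.9, 9.2, -1.2]
gripper_width: 23.1
grip_force: 58.7
```

Call:
{"fn": "servo_tool", "kwargs": {"rows": [[[-0.0002, -0.0025, 0], [0, 0, 0], -1], [[-0.0002, -0.0025, 0], [0, 0, 0], -1], [[-0.0002, -0.0025, 0], [0, 0, 0], -1], [[-0.0001, -0.0025, 0], [0, 0, 0], -1]]}}

```text
t: 18.98
position: [612.5, -76.4, 209.6]
ee_rot: [0.733, 0.68, 0.0, -0.0]
force: [0.7, 9.1, 0.3]
gripper_width: 23.2
grip_force: 58.7
```

Call:
{"fn": "servo_tool", "kwargs": {"rows": [[[-0.0002, -0.0025, 0], [0, 0, 0], -1], [[-0.0002, -0.0025, 0], [0, 0, 0], -1], [[-0.0002, -0.0025, 0], [0, 0, 0], -1], [[-0.0001, -0.0025, 0], [0, 0, 0], -1]]}}

```text
t: 19.48
position: [611.8, -86.4, 209.6]
ee_rot: [0.733, 0.68, 0.0, -0.0]
force: [0.3, 9.0, 1.2]
gripper_width: 23.5
grip_force: 58.7
```

Call:
{"fn": "servo_tool", "kwargs": {"rows": [[[-0.0001, -0.001, 0], [0, 0, 0], -1], [[-0.0001, -0.001, 0], [0, 0, 0], -1], [[0, -0.001, 0], [0, 0, 0], -1], [[-0.0001, -0.001, 0], [0, 0, 0], -1]]}}

```text
t: 19.98
position: [611.5, -90.3, 209.6]
ee_rot: [0.733, 0.68, 0.0, -0.0]
force: [0.7, 9.4, -0.4]
gripper_width: 23.4
grip_force: 58.7
```

Call:
{"fn": "servo_tool", "kwargs": {"rows": [[[-0.0001, -0.0006, 0], [0, 0, 0], -1], [[0, -0.0006, 0], [0, 0, 0], -1]]}}

```text
t: 20.23
position: [611.4, -91.5, 209.6]
ee_rot: [0.733, 0.68, 0.0, -0.0]
force: [-0.2, 8.2, -0.1]
gripper_width: 23.3
grip_force: 58.7
```

Call:
{"fn": "servo_tool", "kwargs": {"rows": [[[-0.0001, -0.0006, 0], [0, 0, 0], -1], [[0, -0.0006, 0], [0, 0, 0], -1]]}}

```text
t: 20.48
position: [611.3, -92.7, 209.6]
ee_rot: [0.733, 0.68, 0.0, -0.0]
force: [0.8, 9.3, 0.2]
gripper_width: 23.2
grip_force: 58.7
```

Call:
{"fn": "servo_tool", "kwargs": {"rows": [[[-0.0001, -0.0006, 0], [0, 0, 0], -1], [[0, -0.0006, 0], [0, 0, 0], -1]]}}

```text
t: 20.72
position: [611.2, -93.9, 209.6]
ee_rot: [0.733, 0.68, 0.0, -0.0]
force: [0.2, 8.6, 0.2]
gripper_width: 22.8
grip_force: 58.8
```

Call:
{"fn": "servo_tool", "kwargs": {"rows": [[[-0.0001, -0.0006, 0], [0, 0, 0], -1], [[0, -0.0004, 0], [0, 0, 0], -1]]}}

```text
t: 20.98
position: [611.1, -94.9, 209.6]
ee_rot: [0.733, 0.68, 0.0, -0.0]
force: [0.8, 8.2, -0.8]
gripper_width: 23.2
grip_force: 58.8
```

Call:
{"fn": "servo_tool", "kwargs": {"rows": [[[-0.0001, -0.0005, 0], [0, 0, 0], -1], [[0, -0.0005, 0], [0, 0, 0], -1]]}}

```text
t: 21.22
position: [611.1, -95.9, 209.7]
ee_rot: [0.733, 0.68, 0.0, -0.0]
force: [0.4, 8.8, 0.2]
gripper_width: 23.1
grip_force: 58.8
```

Call:
{"fn": "servo_tool", "kwargs": {"rows": [[[-0.0001, -0.0005, 0], [0, 0, 0], -1], [[0, -0.0005, 0], [0, 0, 0], -1]]}}

```text
t: 21.48
position: [610.9, -96.9, 209.6]
ee_rot: [0.733, 0.68, 0.0, -0.0]
force: [1.1, 8.1, 0.7]
gripper_width: 23.2
grip_force: 58.8
```

Call:
{"fn": "servo_tool", "kwargs": {"rows": [[[-0.0001, -0.0005, 0], [0, 0, 0], -1]]}}

```text
t: 21.6
position: [610.9, -97.4, 209.7]
ee_rot: [0.733, 0.681, 0.0, -0.0]
force: [1.2, 8.4, -1.1]
gripper_width: 23.3
grip_force: 58.8
```

Call:
{"fn": "servo_tool", "kwargs": {"rows": [[[0, -0.0005, 0], [0, 0, 0], -1]]}}

```text
t: 21.72
position: [610.8, -97.9, 209.7]
ee_rot: [0.733, 0.681, 0.0, -0.0]
force: [2.1, 8.3, -0.1]
gripper_width: 23.0
grip_force: 58.8
```

Call:
{"fn": "servo_tool", "kwargs": {"rows": [[[0, -0.0004, 0], [0, 0, 0], -1]]}}

```text
t: 21.85
position: [610.8, -98.3, 209.6]
ee_rot: [0.733, 0.68, 0.0, -0.0]
force: [0.7, 9.7, -0.2]
gripper_width: 23.3
grip_force: 58.8
```

Call:
{"fn": "servo_tool", "kwargs": {"rows": [[[-0.0001, -0.0005, 0], [0, 0, 0], -1]]}}

```text
t: 21.98
position: [610.8, -98.8, 209.7]
ee_rot: [0.733, 0.681, 0.0, -0.0]
force: [0.7, 9.0, 0.1]
gripper_width: 23.3
grip_force: 58.8
```

Call:
{"fn": "servo_tool", "kwargs": {"rows": [[[0, -0.0004, 0], [0, 0, 0], -1]]}}

```text
t: 22.1
position: [610.8, -99.2, 209.6]
ee_rot: [0.733, 0.68, 0.0, -0.0]
force: [1.1, 12.0, 0.3]
gripper_width: 23.3
grip_force: 58.8
```

Call:
{"fn": "servo_tool", "kwargs": {"rows": [[[0, -0.0003, 0], [0, 0, 0], -1]]}}

```text
t: 22.22
position: [610.8, -99.3, 209.7]
ee_rot: [0.733, 0.68, 0.0, -0.0]
force: [1.0, 13.5, 0.2]
gripper_width: 23.0
grip_force: 58.8
```

Call:
{"fn": "servo_tool", "kwargs": {"rows": [[[0, -0.0002, 0], [0, 0, 0], -1]]}}

```text
t: 22.35
position: [610.8, -99.3, 209.6]
ee_rot: [0.733, 0.68, 0.0, -0.001]
force: [1.5, 15.5, 0.6]
gripper_width: 23.0
grip_force: 58.8
```

Call:
{"fn": "servo_tool", "kwargs": {"rows": [[[0, 0, 0], [0, 0, 0], -1], [[0, 0, 0], [0, 0, 0], -1]]}}

```text
t: 22.6
position: [610.8, -99.3, 209.7]
ee_rot: [0.733, 0.68, 0.0, -0.001]
force: [1.0, 14.6, -0.4]
gripper_width: 23.0
grip_force: 58.8
```

The position stalled at y = -99.3 while the force rose to about 15 N, so the stopper is home. I'll ease off, release and withdraw.

Call:
{"fn": "servo_tool", "kwargs": {"rows": [[[0, 0.0003, 0], [0, 0, 0], -1], [[0, 0, 0], [0, 0, 0], -0.5], [[0, 0, 0], [0, 0, 0], 0], [[0, 0, 0], [0, 0, 0], 0.6], [[0, 0, 0], [0, 0, 0], 1], [[0, 0, 0], [0, 0, 0], 1], [[0, 0, 0], [0, 0, 0], 1], [[0, 0, 0.01], [0, 0, 0], 1], [[0, 0, 0.03], [0, 0, 0], 1], [[0, 0, 0.03], [0, 0, 0], 1], [[0, 0.02, 0.03], [0, 0, 0], 1], [[0, 0.02, 0.04], [0, 0, 0], 1], [[0, 0.02, 0.04], [0, 0, 0], 1], [[0, 0, 0.04], [0, 0, 0], 1], [[0, 0, 0], [0, 0, 0], 1], [[0, 0, 0], [0, 0, 0], 1]]}}

```text
t: 24.6
position: [610.4, -40.1, 429.7]
ee_rot: [0.733, 0.68, -0.0, -0.0]
force: [-0.5, -0.2, 0.2]
gripper_width: 85.0
grip_force: 0.0
```

Run:
```python
from h import *
s=env.snapshot('side');i=s['color'][130:220,210:300];save('fin',cv2.resize(i,None,fx=6,fy=6,interpolation=0))
```

```text
(no output)
```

View pics/fin.png

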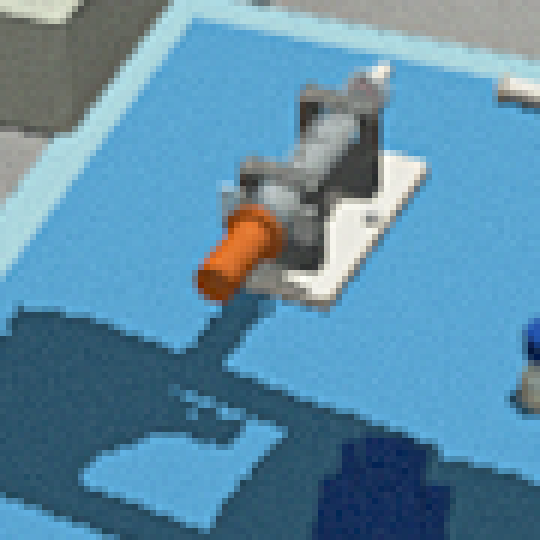

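The rod is fully in, with its collar close to the mouth at crop (255,225), and the gripper is clear. I'll hand in.

```bash
python3 -c "
from rig import env
print(env.job_done())"
```

```text
the job is handed in; nothing more can be done
None
```

The job is handed in: the stopper met a hard stop at about 15 N, the last picture shows the rod fully in and released with the gripper clear, at 24.6 s of the 72 s, though no verdict came back and I didn't re-check the bystanders.

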